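# Put the loose dye bottle into the free cup

### The job

Two wooden cups on the left of the bench keep the two white dye bottles from tipping over; one bottle already stands in its cup and the other was left out on the right-hand side of the bench, beyond the bag. Find out which bottle is out and which cup is empty, stand that bottle upright in the empty cup and let go of it. Do not take the other bottle out of its cup.

Things in the scene. Friction and masses are not known exactly. Their poses are not given: they have to be found in the camera images.
- bottle_brown: White capped dye bottle, black cap, dark brown band; in a cup or out on the bench right of the ball (bottles beyond the organiser case are not meant). Body 44 mm across up to 82 mm, cap 28 mm, 95 mm tall, about 0.12 kg. Origin: centre of its underside; z up. It may lean 4 degrees at rest. Carried with its foot 0.3 m above the bench it clears ball, bag and leather stack.
- bottle_blue: White capped dye bottle, white cap, dark blue band; in a cup or out on the bench right of the ball (bottles beyond the organiser case are not meant). Body 44 mm across up to 82 mm, cap 28 mm, 95 mm tall, about 0.12 kg. Origin: centre of its underside; z up. It may lean 4 degrees at rest. Carried with its foot 0.3 m above the bench it clears ball, bag and leather stack.
- cup_a: Round dark wooden cup with a cork-coloured inside, fixed to the bench, identical to the other; a collar 80 mm outside and 66 mm inside, its rim 27 mm above the bench. The bottle stands inside it at bench height (no raised floor). Origin: centre of the opening at bench height; z up. It may be either the empty cup or the one that already holds a bottle.
- cup_b: Round dark wooden cup with a cork-coloured inside, fixed to the bench, identical to the other; a collar 80 mm outside and 66 mm inside, its rim 27 mm above the bench. The bottle stands inside it at bench height (no raised floor). Origin: centre of the opening at bench height; z up. It may be either the empty cup or the one that already holds a bottle.

How it is judged:
By the outcome, as a careful person would: the job done as asked, in the order asked, and still so for the second after the job is handed in, with the robot touching nothing.
It also fails if it takes over 43 s, if anything falls off the work surface, if the arm or the gripper's body presses on something with over 40 N, if the wrist force passes 120 N, or if a joint passes its speed limit or range.

### The arm

A 6-joint arm with a two-finger parallel gripper is mounted at the origin on the work surface; the furniture and walls round the work are solid. World frame = base frame: x ahead of the robot, y to its left, z up, the work surface at z = 0. Lengths are in m, angles in degrees, forces in N, time in s.
With the tool pointing down it reaches from about 0.25 to 0.725 m from the base axis. Payload 9.7 kg.
Tool frame: the origin (TCP) lies on the centre line of the jaws, within the pads' length; the fingertips stand bot.nose_length ahead of it and the grasp point (between the pads) lies 11 mm behind it (bot.nose_length is the distance from the TCP to the fingertips, in m); z points along the fingers, y is the line along which they close (so a half turn about z gives the same grasp; the last joint's range is limited). The gripper opens to 85 mm and grips with 20 to 120 N. Pads are 22 mm wide; open, the fingers measure 114 mm over their backs; the gripper's body (76 mm by 85 mm) begins 54 mm behind the grasp point. The pads swing forward as they close: fully open they stand 13 mm farther back than shut.
Start: joints at [64.171, 4.979, 10.078, 95.1, 0, 90], TCP at [0.24, 0.495, 0.239] pointing down, gripper open.
Joint ranges: [-179.16, 179.16], [-48.56, 103.87], [-65.8, 70.77], [-126.05, 130.52], [-82.76, 87.17], [-180, 180]. Speed limits (degrees/s): [127.2, 127.2, 147.25, 180, 180, 180].

### API

Orientations are given as [roll, pitch, yaw] about the fixed x, y, z axes, in that order (R = Rz(yaw) Ry(pitch) Rx(roll)).
In Python, from workcell import bot gives the robot as it stands. The module is installed in compiled form; this text tells all that it offers.
- The arm moves only by the shell command python3 -m inch 'ROWS' [OPENING] [FORCE]. ROWS is JSON, a list of rows, each a list of 4 numbers: the shift along the world's x, y, z in cm, then the turn about the world's z in degrees. A call has exactly 8 rows; each row is the pose to reach, as a shift and turn from the pose commanded when the call began; what a row does not reach only later rows make up. A row lasts 1/8 s, in which the tool goes at most 62.5 mm and 10.7 degrees, less where a joint would pass 70% of its speed; a pose out of reach is approached as far as the arm can. A call with a gripper value outside its range is refused whole. OPENING is the finger opening in cm, from 0 to 8.54, set as the call begins (- or left out, the last holds). The fingers move at their own pace and stop on an object; FORCE is the grip in N (left out, the last holds). Time passes only in rows, so rows that repeat a pose let the fingers close, or fill a call up. It gives the time, the measured TCP pose, the force, the opening and the grip force at its end, in the units of the state.
- bot.get_obs(): the state, without advancing time (a new reading comes with each control period).
- bot.camera(name): name is "scene" or "top" or "wrist"; returns a dict with "img" (400x640x3 uint8, red, green, blue), "fovy" (degrees; the focal length in pixels is half the picture's height over the tangent of half this angle, whatever the lens; pixels are square), "cx", "cy" (the principal point, pixels), "R" (3x3) and "t" (3): a world point X has camera coordinates R X + t; the wrist camera has in their place "mount" (4x4, takes a point from camera to tool coordinates, whose origin is the TCP and whose axes are the flange's). Camera axes: x right, y down, z forward; pixel columns grow to the right and rows downward; lengths in m; the calibration is good to about 2 mm. A picture is of the moment at which its call begins: read the wrist's pose just before it. There is no depth.
- bot.job_done(): hands the job in; it is judged then, once.
Trained networks look in a picture, given as the dict that the camera call returned (one of the last four; its "shot" number tells which), for a name from the list of things; names that differ only in an ending like _2 or _b are one class to them, and where a whole thing is asked for, a point or a joint stands for the part that bears it (a point fixed in the world has none). Each returns a list of dicts, best first, with "score" (0 to 1); they miss things now and then, are a little off and sometimes report something else, mostly with a low value. They report only what shows in the picture. A call takes as long as a camera call.
- bot.find_in(thing, picture): "point" ([column, row] in pixels, amid what is visible of it).
- bot.landmark_of(thing, picture): "point" ([column, row] in pixels: a listed point, or the origin of a listed thing).
The state is a dict: "time": time; "q": joint angles; "qd": joint speeds; "joint_efforts": joint torques, N m; "ee_pos": TCP position; "tcp_rot": TCP orientation; "wrist_force": force on the tool from outside, world axes, zero at the start; "torque": the same for the moment, N m; "opening": finger opening in m; "grasp_force": force on a finger pad.
Only numpy, scipy, OpenCV 4.12 (cv2) and the standard library are available. Lean on these libraries where they do the work, as an engineer would, in place of code of your own. Each camera call takes 0.05 s, during which the arm holds its last target. There are 200 camera calls.

## Working session

There is one attempt and no reset: what is moved stays moved. The work goes in short steps, Python scripts to look and compute and a shell command to move; the robot and the scene stay as the last step left them, time stands still between calls to the robot, and variables do not carry over. Pictures are saved under pics/ and viewed, at most 10 in all, crops included, and the job is handed in when it is done.

```bash
mkdir -p pics
cat > h.py <<'E'
import numpy as np, cv2
from workcell import bot
from scipy.spatial.transform import Rotation as Ro
def ray(p,px,obs=None):
    f=200/np.tan(np.radians(p["fovy"])/2)
    d=np.array([(px[0]-p["cx"])/f,(px[1]-p["cy"])/f,1.])
    if "R" in p:
        R=np.array(p["R"]);t=np.array(p["t"]);return -R.T@t,R.T@d
    M=np.array(p["mount"]);W=Ro.from_euler('xyz',obs["tcp_rot"],degrees=True).as_matrix()
    return W@M[:3,3]+obs["ee_pos"],W@M[:3,:3]@d
def at(p,px,z=0,obs=None):
    o,d=ray(p,px,obs);return o+d*(z-o[2])/d[2]
def save(p,n): cv2.imwrite("pics/"+n,p["img"][:,:,::-1])
E
python3 - <<'E'
from h import *
o=bot.get_obs();print(o,bot.nose_length)
ps=[bot.camera(n) for n in("scene","top")]
cv2.imwrite("pics/a.png",cv2.resize(np.vstack([p["img"] for p in ps])[:,:,::-1],(480,600)))
for n,p in zip(("scene","top"),ps):
    save(p,n+".png")
    for th in("bottle_brown","bottle_blue","cup_a"):
        for r in bot.landmark_of(th,p)[:4]: print(n,th,np.round(r["point"]),round(r["score"],2),at(p,r["point"]).round(3))
E
```

```text
{'time': 0.0, 'q': array([6.41711555e+01, 5.01136148e+00, 1.00354456e+01, 9.50975208e+01,
       1.32680865e-03, 8.99997008e+01]), 'qd': array([-0.0934216 , -0.05733172,  0.03956225,  0.15464096,  0.07220908,
       -0.00182745]), 'joint_efforts': array([-5.68309024e-04, -5.20387244e+01,  4.64799035e+01,  1.66020251e-02,
        4.80921415e-05,  8.30677777e-06]), 'ee_pos': array([0.23953452, 0.49487973, 0.23858941]), 'tcp_rot': array([-1.79926563e+02, -1.32719107e-03,  1.54171453e+02]), 'wrist_force': array([-0.14753741,  0.31009833, -0.81190019]), 'torque': array([-0.01095102, -0.01160629,  0.0023599 ]), 'grasp_force': 0.0, 'opening': 0.08525182088649826} 0.008
scene bottle_brown [409. 318.] 0.56 [ 0.49  -0.389  0.   ]
scene bottle_blue [267. 132.] 0.75 [0.501 0.401 0.   ]
scene cup_a [273. 181.] 0.77 [0.417 0.182 0.   ]
scene cup_a [271. 138.] 0.6 [0.501 0.368 0.   ]
top bottle_brown [439. 210.] 0.7 [ 0.475 -0.391  0.   ]
top bottle_blue [191. 197.] 0.6 [0.507 0.382 0.   ]
top cup_a [193. 199.] 0.91 [0.5   0.374 0.   ]
top cup_a [257. 221.] 0.87 [0.435 0.177 0.   ]
```

View pics/scene.png

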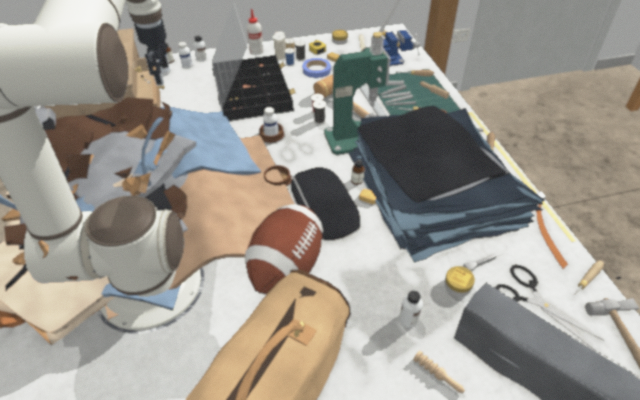

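View pics/top.png

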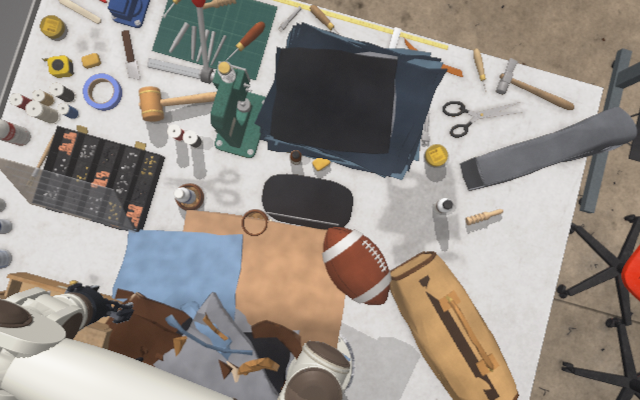

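The brown bottle is out, at about (0.48, -0.39), seen in the top view at (445,206). The blue, white-capped one stands in the left cup at (188,195). The ring at (256,222) is the empty cup, about (0.43, 0.18). I'm moving above the brown bottle.

```bash
python3 -m inch '[[1,-2,5,0],[2,-7,10,0],[3,-13,12,0],[5,-19,12,0],[6,-25,12,0],[8,-31,12,0],[9,-37,12,0],[10,-43,12,0]]' 8.5
python3 -m inch '[[2,-6,0,0],[3,-12,0,0],[5,-18,0,0],[6,-24,0,0],[8,-30,0,0],[10,-36,0,0],[12,-41,0,0],[13,-44,-2,0]]'
python3 - <<'E'
from h import *
o=bot.get_obs();p=bot.camera("wrist");save(p,"w1.png")
print(o["ee_pos"],o["tcp_rot"],o["q"])
for r in bot.landmark_of("bottle_brown",p)[:3]: print(r,at(p,r["point"],0,o))
for r in bot.find_in("bottle_brown",p)[:3]: print(r,at(p,r["point"],.06,o))
E
```

```text
time: 1.4
ee_pos: [0.3386, 0.0683, 0.3594]
tcp_rot: [180.0, 0.0, 154.2]
wrist_force: [1.4, -0.1, 0.3]
opening: 0.0849
grasp_force: 0.0
time: 2.4
ee_pos: [0.4695, -0.3726, 0.3388]
tcp_rot: [-180.0, 0.0, 154.1]
wrist_force: [-0.1, 0.5, -0.9]
opening: 0.0849
grasp_force: 0.0
[ 0.46945455 -0.37255474  0.3388283 ] [-1.79985820e+02  4.40369743e-02  1.54086800e+02] [-3.84332012e+01  1.62580857e+01  3.45169279e+01  1.08212778e+02
 -4.29676508e-03 -1.25199972e+01]
```

View pics/w1.png

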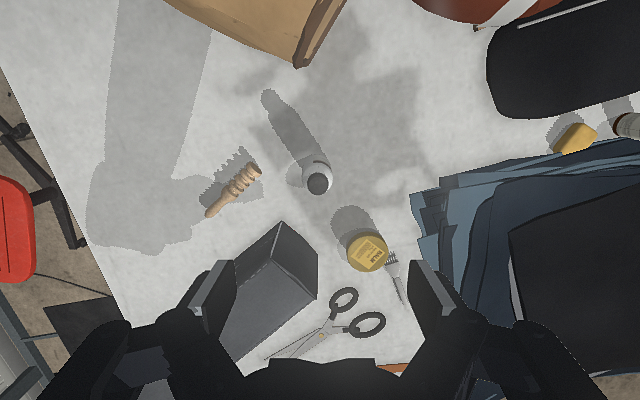

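The wrist view shows the bottle with its cap at (317,183) and its foot near (302,172), clear of the bag. The tape is at (367,252) and the grey case near (285,270).

Run:
```python
from h import *
o=bot.get_obs();p=bot.camera("wrist")
for n,px,z in(("cap",(317,184),.095),("shoulder",(317,176),.082),("foot",(304,174),0),("tape",(367,250),.03),("casecorner",(283,222),.1),("casecorner",(318,260),.1),("bag",(295,65),.05)): print(n,at(p,px,z,o).round(3))
print(np.array(p["mount"]).round(3))
q=bot.camera("top");print(at(q,(447,203),.095)); 
q=bot.camera("scene");print(at(q,(414,296),.095))
```

```text
cap [ 0.485 -0.386  0.095]
shoulder [ 0.479 -0.383  0.082]
foot [ 0.484 -0.41   0.   ]
tape [ 0.636 -0.37   0.03 ]
casecorner [ 0.511 -0.449  0.1  ]
casecorner [ 0.582 -0.432  0.1  ]
bag [ 0.343 -0.348  0.05 ]
[[ 0.    -0.947 -0.322  0.083]
 [ 1.     0.    -0.    -0.   ]
 [ 0.001 -0.322  0.947 -0.134]
 [ 0.     0.     0.     1.   ]]
[ 0.49164362 -0.38406025  0.095     ]
[ 0.48688026 -0.39245324  0.095     ]
```

```bash
python3 -m inch '[[1,-0.8,-3,0],[1.6,-1.4,-8,0],[1.6,-1.4,-13,0],[1.6,-1.4,-17,0],[1.6,-1.4,-20,0],[1.6,-1.4,-20,0],[1.6,-1.4,-20,0],[1.6,-1.4,-20,0]]' 8.5
python3 - <<'E'
from h import *
o=bot.get_obs();p=bot.camera("wrist");save(p,"w2.png");print(o["ee_pos"])
for z,px in((.095,0),):pass
M=np.array(p["mount"]);f=200/np.tan(np.radians(p["fovy"])/2)
W=Ro.from_euler('xyz',o["tcp_rot"],degrees=True).as_matrix()
for X in([.486,-.389,.095],[.486,-.389,.0]):
    c=np.linalg.inv(M)@np.r_[W.T@(np.array(X)-o["ee_pos"]),1];print(c[:2]/c[2]*f+[p["cx"],p["cy"]])
E
```

```text
time: 3.7
ee_pos: [0.4855, -0.3841, 0.1416]
tcp_rot: [-180.0, 0.2, 154.2]
wrist_force: [0.4, -0.4, -0.1]
opening: 0.0846
grasp_force: 0.0
[ 0.48546645 -0.38413394  0.14157082]
[315.92999461 235.47257009]
[317.79425592 192.09829164]
```

View pics/w2.png

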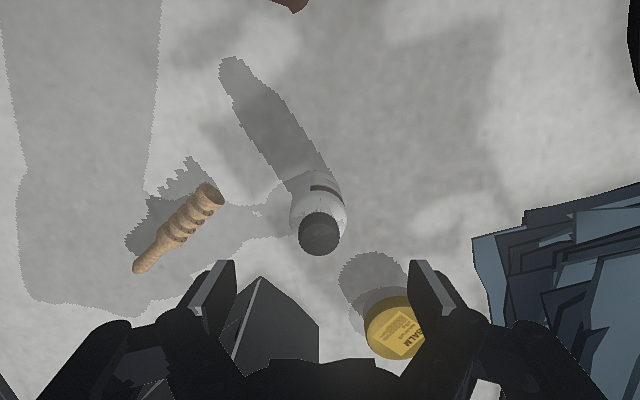

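The cap shows at (319,234), where I predicted (316,235), so the bottle is centred between the jaws. I'm descending and gripping.

```bash
python3 -m inch '[[0,-0.2,-3,0],[0,-0.2,-6,0],[0,-0.2,-8,0],[0,-0.2,-9,0],[0,-0.2,-9,0],[0,-0.2,-9,0],[0,-0.2,-9,0],[0,-0.2,-9,0]]' 8.5
python3 -m inch '[[0,0,0,0],[0,0,0,0],[0,0,0,0],[0,0,0,0],[0,0,0,0],[0,0,0,0],[0,0,0,0],[0,0,0,0]]' 3.6 40
```

```text
time: 4.75
ee_pos: [0.485, -0.386, 0.0499]
tcp_rot: [-180.0, 0.0, 154.2]
wrist_force: [0.4, -0.4, -0.1]
opening: 0.0847
grasp_force: 0.0
time: 5.75
ee_pos: [0.4848, -0.386, 0.0495]
tcp_rot: [-180.0, 0.0, 154.2]
wrist_force: [-1.3, -1.8, 4.2]
opening: 0.0426
grasp_force: 40.7
```

```bash
python3 -m inch '[[0,0,2,0],[0,0,6,0],[0,0,10,0],[0,0,15,0],[0,0,20,0],[0,0,25,0],[0,0,29,0],[0,0,31,0]]' - 50
python3 -m inch '[[0,2,0,0],[0,6,0,0],[0,11,0,0],[-1,16,0,0],[-1,21,0,0],[-2,26,0,0],[-3,31,0,0],[-3,36,0,0]]'
python3 -m inch '[[0,5,0,0],[-1,10,0,0],[-2,14,0,0],[-2,18,0,0],[-2,20,0,0],[-2,21,0,0],[-2,21,0,0],[-2,21,0,0]]'
python3 - <<'E'
from h import *
o=bot.get_obs();p=bot.camera("wrist");save(p,"w3.png");print(o["ee_pos"],o["tcp_rot"])
for r in bot.landmark_of("cup_a",p)[:3]: print("w",r,at(p,r["point"],0,o))
q=bot.camera("top");save(q,"t3.png")
for r in bot.landmark_of("cup_a",q)[:3]: print("t",r,at(q,r["point"],0))
E
```

```text
time: 6.75
ee_pos: [0.4846, -0.3853, 0.3626]
tcp_rot: [-180.0, 0.2, 154.2]
wrist_force: [0.1, -1.5, -1.5]
opening: 0.0421
grasp_force: 50.5
time: 7.75
ee_pos: [0.4535, -0.0241, 0.3605]
tcp_rot: [180.0, 0.0, 154.2]
wrist_force: [0.1, -0.8, -1.5]
opening: 0.042
grasp_force: 50.6
time: 8.75
ee_pos: [0.4347, 0.1835, 0.3595]
tcp_rot: [-180.0, 0.0, 154.1]
wrist_force: [0.1, -0.0, -2.0]
opening: 0.0424
grasp_force: 50.6
[0.43472674 0.18348704 0.35954334] [-1.79997377e+02  7.35762470e-03  1.54132202e+02]
w {'point': [320.2, 151.0], 'score': 0.9} [0.43317913 0.18114029 0.        ]
w {'point': [452.1, 134.9], 'score': 0.63} [0.50212733 0.38259558 0.        ]
t {'point': [255.2, 221.1], 'score': 0.48} [0.43433689 0.18167164 0.        ]
```

View pics/w3.png

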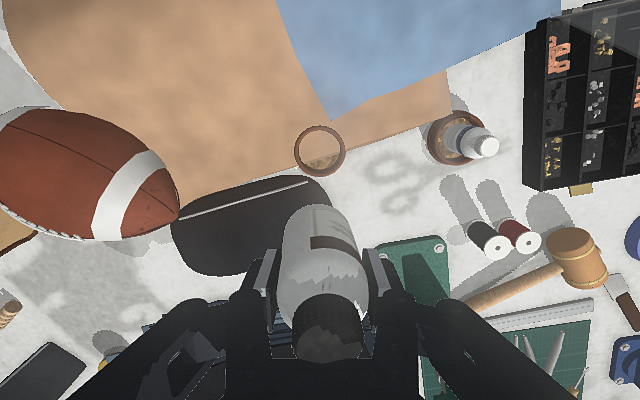

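The view shows the empty cup at (320,151) and the blue bottle in its cup at (465,140). The held bottle leans slightly, with its foot near (312,210) and its cap at (330,325). The foot is within a few mm of the cup centre, so I'm lowering it.

```bash
python3 -m inch '[[0,0,-2,0],[0,0,-6,0],[0,0,-11,0],[0,0,-16,0],[0,0,-20,0],[0,0,-23,0],[0,0,-25,0],[0,0,-25,0]]'
python3 - <<'E'
from h import *
o=bot.get_obs();p=bot.camera("wrist");save(p,"w4.png");print(o["ee_pos"])
for r in bot.landmark_of("cup_a",p)[:3]: print("w",r,at(p,r["point"],0,o))
E
```

```text
time: 9.95
ee_pos: [0.4339, 0.1835, 0.108]
tcp_rot: [-179.9, -0.1, 154.1]
wrist_force: [-0.4, 0.0, -1.4]
opening: 0.0425
grasp_force: 50.6
[0.43393346 0.1835358  0.10803209]
w {'point': [577.5, 175.5], 'score': 0.58} [0.50450175 0.38144106 0.        ]
```

View pics/w4.png

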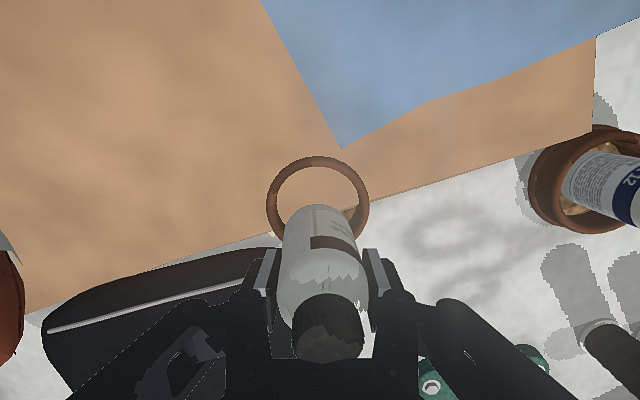

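Run:
```python
from h import *
o=bot.get_obs();p=bot.camera("wrist")
for px in((318,156),(267,203),(369,205)): print(at(p,px,.027,o))
print("foot left/right/back",[at(p,px,o["ee_pos"][2]-.05,o) for px in((284,225),(345,215),(313,205))])
```

```text
[0.39486026 0.20019195 0.027     ]
[0.41022227 0.14962056 0.027     ]
[0.44542787 0.21862272 0.027     ]
foot left/right/back [array([0.42087391, 0.16293408, 0.06007415]), array([0.43195001, 0.20204933, 0.06007415]), array([0.41666169, 0.18635503, 0.06007415])]
```

The rim centre is near (0.431, 0.182) and the foot is at about (0.436, 0.177). I'm shifting by (-4, +4) mm and then inserting.

```bash
python3 -m inch '[[-0.2,0.2,0,0],[-0.4,0.4,0,0],[-0.4,0.4,-1.5,0],[-0.4,0.4,-3,0],[-0.4,0.4,-4,0],[-0.4,0.4,-5,0],[-0.4,0.4,-5.4,0],[-0.4,0.4,-5.4,0]]'
python3 - <<'E'
from h import *
p=bot.camera("wrist");save(p,"w5.png")
E
```

```text
time: 11.1
ee_pos: [0.4307, 0.1881, 0.0551]
tcp_rot: [-180.0, -0.0, 154.2]
wrist_force: [-0.4, 0.3, -1.5]
opening: 0.0421
grasp_force: 50.7
```

View pics/w5.png

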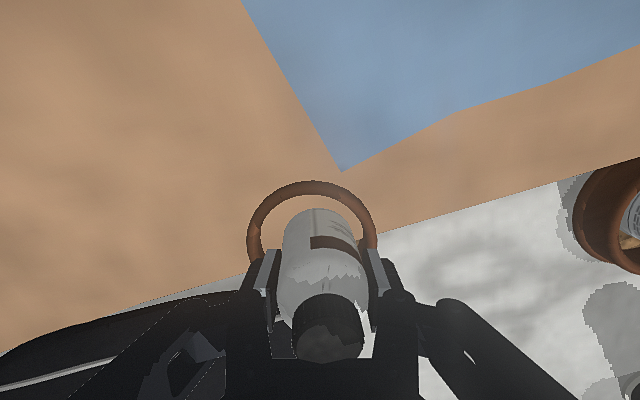

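The foot is inside the collar: the rim centre is near column 312 and the bottle's foot near 315, with no contact force. I'm setting it down and releasing.

```bash
python3 -m inch '[[0,0,-0.2,0],[0,0,-0.4,0],[0,0,-0.5,0],[0,0,-0.6,0],[0,0,-0.6,0],[0,0,-0.6,0],[0,0,-0.6,0],[0,0,-0.6,0]]'
```

```text
time: 12.15
ee_pos: [0.4309, 0.1882, 0.0495]
tcp_rot: [180.0, 0.0, 154.2]
wrist_force: [-1.4, -2.5, 5.4]
opening: 0.0419
grasp_force: 51.2
```

Contact with the bench now reads about 7 N. I'm opening the gripper and rising straight up.

```bash
python3 -m inch '[[0,0,0,0],[0,0,0,0],[0,0,0,0],[0,0,0,0],[0,0,0,0],[0,0,0,0],[0,0,0,0],[0,0,0,0]]' 7.5
python3 -m inch '[[0,0,1,0],[0,0,3,0],[0,0,6,0],[0,0,10,0],[0,0,15,0],[0,0,20,0],[0,0,24,0],[0,0,25,0]]'
python3 - <<'E'
from h import *
p=bot.camera("wrist");q=bot.camera("scene")
cv2.imwrite("pics/e.png",cv2.resize(np.hstack([p["img"],q["img"][60:260,100:420].repeat(2,0).repeat(2,1)])[:,:,::-1],(800,250)))
E
```

```text
time: 13.15
ee_pos: [0.4307, 0.1882, 0.0493]
tcp_rot: [-180.0, 0.0, 154.2]
wrist_force: [-0.9, 0.1, -0.0]
opening: 0.0747
grasp_force: 0.0
time: 14.15
ee_pos: [0.4312, 0.1884, 0.3025]
tcp_rot: [179.8, 0.2, 154.2]
wrist_force: [-0.9, -0.6, -0.4]
opening: 0.0747
grasp_force: 0.0
```

View pics/e.png

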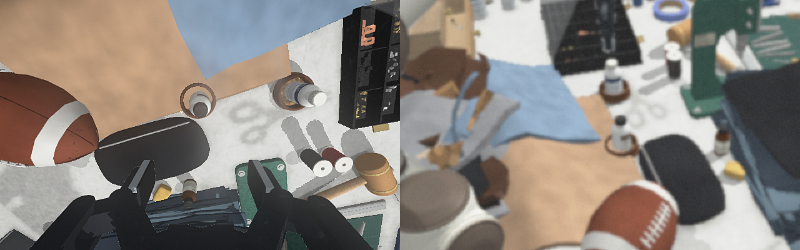

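Both views show the brown bottle upright in the formerly empty cup, at (200,103) and (620,135). The blue bottle is still in its own cup, and the gripper is clear.

```bash
python3 -c "from workcell import bot; print(bot.job_done())"
```

```text
the job is handed in; nothing more can be done
None
```

The brown-banded bottle was the one left out; it now stands upright and released in the empty cup, the blue one was left in its cup, and the job was handed in about 14 s into the 43 s limit (no verdict was returned).

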